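Stage glassware by height on the rail

TASK

Stage the four loose pieces standing along the front of the bench (volumetric flask, amber dropper bottle, small measuring cylinder, vial) on the aluminium rail in order of height: the tallest on the pad next to the upright post, then stepping down to the shortest on the pad farthest from it. Stand one piece upright in the middle of each pad; keep them upright all the time and set them down gently, never letting one drop or fall over.

Things in the scene. Friction and masses are not known exactly. Their poses are not given: they have to be found in the camera images.
- flask: glass volumetric flask, the tallest piece: 203 mm tall, round bulb 65 mm wide up to 66 mm height, then a straight neck 18 mm thick up to the stopper at 203 mm (grip the neck from above, e.g. 150 to 170 mm above the foot); 0.11 kg; stands upright, origin at the centre of its underside, z up
- dropper_bottle: amber glass dropper bottle with a dark rubber teat, second tallest: 140 mm tall, body 52 mm wide up to 85 mm height, above it the glass stopper 21 mm thick up to about 105 mm, then the teat 16 mm thick up to 140 mm; stopper and teat are fixed to the bottle, so it can be lifted by them (grip about 105 mm above the foot); 0.12 kg; upright, origin at the centre of its underside, z up
- cylinder: small glass measuring cylinder, third tallest: 106 mm tall, tube 20 mm thick on a foot 36 mm wide and 5 mm thick (grip the tube, e.g. 75 to 90 mm above the foot); 0.035 kg; upright, origin at the centre of its underside, z up
- vial: sample vial with black screw cap and yellowish content, the shortest: 52 mm tall, 23 mm thick all the way up (grip e.g. 40 mm above the foot); 0.02 kg; upright, origin at the centre of its underside, z up
- post: dark metal post with a black head on a 28 mm square foot, fixed to one end of the rail, 78 mm above the bench at its top, 22 mm thick at the head; it marks the tall end and may be at either end; origin at the centre of its underside. It stands 62 mm beyond the centre of the end pad; the rail's other end has only a flat grey foot
- pad_1: fixed round black rubber pad on the aluminium rail, 70 mm diameter, 4 mm thick; origin at the centre of its underside, so its top is 4 mm above (14 mm above the bench). Leftmost of the row as seen from the robot (largest y). The four pads lie in one straight row 95 mm apart along the rail (450 x 90 x 10 mm, with a back lip 18 mm high on the far side).
- pad_2: fixed round black rubber pad on the aluminium rail, 70 mm diameter, 4 mm thick; origin at the centre of its underside, so its top is 4 mm above (14 mm above the bench). Second from the left.
- pad_3: fixed round black rubber pad on the aluminium rail, 70 mm diameter, 4 mm thick; origin at the centre of its underside, so its top is 4 mm above (14 mm above the bench). Third from the left.
- pad_4: fixed round black rubber pad on the aluminium rail, 70 mm diameter, 4 mm thick; origin at the centre of its underside, so its top is 4 mm above (14 mm above the bench). Rightmost (smallest y).

How it is judged (in metres and radians):
At the end, for the whole second after the job is handed in: counting from the pad next to the post, flask, dropper bottle, cylinder and vial stand one on each pad, each within 15 mm of its pad's centre, resting on the pad (underside 10 to 19 mm above the bench), upright within 0.1 rad and at rest (below 0.02 m/s) (((horizontal distance between post and pad_1 below 0.12 m and horizontal distance between flask and pad_1 below 0.015 m and horizontal distance between dropper_bottle and pad_2 below 0.015 m and horizontal distance between cylinder and pad_3 below 0.015 m and horizontal distance between vial and pad_4 below 0.015 m) or (horizontal distance between post and pad_4 below 0.12 m and horizontal distance between flask and pad_4 below 0.015 m and horizontal distance between dropper_bottle and pad_3 below 0.015 m and horizontal distance between cylinder and pad_2 below 0.015 m and horizontal distance between vial and pad_1 below 0.015 m)) and height (world z) of flask between 0.01 and 0.019 m and angle between each of flask, dropper_bottle, cylinder, vial's own z axis and vertical below 0.1 rad and linear speed of each of flask, dropper_bottle, cylinder, vial below 0.02 m/s and height (world z) of dropper_bottle between 0.01 and 0.019 m and height (world z) of cylinder between 0.01 and 0.019 m and height (world z) of vial between 0.01 and 0.019 m); the robot touches nothing.
It fails at once if one of the four pieces is tipped by more than 0.6 rad (angle between any of flask, dropper_bottle, cylinder, vial's own z axis and vertical above 0.6 rad).
It fails at once if one of the four pieces is dropped (moves faster than 0.5 m/s with no finger on it) ((linear speed of flask above 0.5 m/s and contact force between the fingers and flask below 0.05 N) or (linear speed of dropper_bottle above 0.5 m/s and contact force between the fingers and dropper_bottle below 0.05 N) or (linear speed of cylinder above 0.5 m/s and contact force between the fingers and cylinder below 0.05 N) or (linear speed of vial above 0.5 m/s and contact force between the fingers and vial below 0.05 N)).
It also fails if it takes over 120 s, if anything falls off the work surface, if the arm or the gripper's body presses on something with over 40 N, if the wrist force passes 120 N, or if a joint passes its speed limit or range.

ROBOT

A 6-joint arm with a two-finger parallel gripper is mounted at the origin on a cart in front of the work surface, level with it; the furniture and walls round the work are solid. World frame = base frame: x ahead of the robot, y to its left, z up, the work surface at z = 0. Lengths are in m, angles in degrees, forces in N, time in s.
With the tool pointing down it reaches from about 0.3 to 0.75 m from the base axis. Payload 8.5 kg.
Tool frame: the origin (TCP) lies midway between the tips of the shut fingers; the grasp point (between the pads) lies 19 mm behind it; y points along the fingers, x is the direction in which the jaws open and shut, and the axes are right-handed (so a half turn about y gives the same grasp; the last joint's range is limited). The gripper opens to 85 mm and grips with 20 to 120 N. Pads are 22 mm wide; open, the fingers measure 114 mm over their backs; the gripper's body (76 mm by 85 mm) begins 54 mm behind the grasp point. The pads swing forward as they close: fully open they stand 13 mm farther back than shut.
Start: joints at [-79.429, 21.807, 74.336, -0, 83.858, -12.336], TCP at [0.214, -0.507, 0.231] pointing down, gripper open.
Joint ranges: [-178.18, 178.18], [-50.72, 133.34], [12.68, 142.11], [-81.47, 261.47], [9.98, 163.14], [-165.26, 165.26]. Speed limits (degrees/s): [136.94, 136.94, 180, 180, 180, 180].

INTERFACE

Orientations are given as a 3x3 rotation matrix whose columns are the frame's x, y, z axes.
In Python, from rig import env gives the robot as it stands.
- The arm moves only by the tool carry_out, never from a script. Its argument "plan" is a list of rows, each a list of 3 entries, a list of its own where there are three numbers: the shift along the tool's x, y, z in m, then the turn, a rotation vector about the tool's x, y, z in degrees, then the finger opening in m, from 0 to 0.0854. In form: [[[dx, dy, dz], [ax, ay, az], jaw], ...]. A call has 1 to 8 rows; each row shifts and turns the commanded pose from where the row before left it, along the tool's axes as they then stand; what a row does not reach is not made up. A row lasts 1/8 s, in which the tool goes at most 62.5 mm and 10.7 degrees, less where a joint would pass 70% of its speed; a pose out of reach is approached as far as the arm can. A call is refused whole if a number of a shift passes 0.0625 or a number of a turn 10.7, either way. A call with a gripper value outside its range is refused whole. The fingers move at their own pace and stop on an object; "force" is the grip in N (left out, the last holds). Time passes only in rows, so rows that do not move let the fingers close. It gives the time, the measured TCP pose, the force and the opening at its end, in the units of the state.
- env.observe(): the state, without advancing time (a new reading comes with each control period).
- env.get_image(name): name is "side" or "top" or "wrist"; returns a dict with "image" (420x560x3 uint8, red, green, blue), "vfov" (degrees; the focal length in pixels is half the picture's height over the tangent of half this angle, whatever the lens; pixels are square), "cx", "cy" (the principal point, pixels), "rvec" (rotation vector, rad) and "tvec" (3), from world to camera coordinates, as OpenCV has them; the wrist camera has in their place "tool_from_camera" (4x4, takes a point from camera to tool coordinates, whose origin is the TCP and whose axes are the tool frame's). Camera axes: x right, y down, z forward; pixel columns grow to the right and rows downward; lengths in m; the calibration is good to about 2 mm. The wrist camera is an equidistant fisheye: a pixel r from the principal point sees the ray r / f radians off the axis. A picture is of the moment at which its call begins: read the wrist's pose just before it. There is no depth.
- env.close_job(): hands the job in, once; it reports no verdict.
Trained networks look in a picture, given as the dict that the camera call returned (one of the last four; its "shot" number tells which), for a name from the list of things; names that differ only in an ending like _2 or _b are one class to them, and where a whole thing is asked for, a point or a joint stands for the part that bears it (a point fixed in the world has none). Each returns a list of dicts, best first, with "conf" (0 to 1); they miss things now and then, are a little off and sometimes report something else, mostly with a low value. They report only what shows in the picture. A call takes as long as a camera call.
- env.outline_of(target, picture): "mask" (420x560 bool, what is visible of it) and "pixel" ([row, column] in pixels, amid what is visible of it).
The state is a dict: "time_s": time; "q": joint angles; "qvel": joint speeds; "joint_efforts": joint torques, N m; "position": TCP position; "tool_rot": TCP orientation; "ft_force": force on the tool from outside, world axes, zero at the start; "wrist_torque": the same for the moment, N m; "grip_width": finger opening in m.
Only numpy, scipy, OpenCV 4.12 (cv2) and the standard library are available. Lean on these libraries where they do the work, as an engineer would, in place of code of your own. Each camera call takes 0.05 s, during which the arm holds its last target.

## Working session

There is one attempt and no reset: what is moved stays moved. The work goes in short steps, Python scripts to look and compute and a tool call to move; the robot and the scene stay as the last step left them, time stands still between calls to the robot, and variables do not carry over. Pictures are saved under pics/ and viewed, and the job is handed in when it is done.

Besides the shell and the picture viewer there is one more tool, called after "Emit:" by a JSON object that holds its "fn" and its "kwargs". carry_out: Moves the arm, as the interface text tells. Its arguments: {"type":"object","properties":{"plan":{"type":"array","items":{"type":"array"}},"force":{"type":"number"}},"required":["plan"]}

```bash
ls; mkdir -p pics; python3 - <<'E'
from rig import env
import cv2,numpy as np
s=env.observe()
print({k:np.round(v,3).tolist() for k,v in s.items()})
for n in ("side","top","wrist"):
    p=env.get_image(n)
    print(n,{k:(np.round(v,4).tolist() if k!='image' else 0) for k,v in p.items()})
    cv2.imwrite(f"pics/{n}0.png",p["image"][:,:,::-1])
E
```

```text
pics
{'time_s': 0.0, 'q': [-79.43, 21.839, 74.384, -0.001, 83.858, -12.336], 'qvel': [-0.095, 0.029, 0.063, 0.029, -0.115, 0.053], 'joint_efforts': [0.001, -44.846, -23.128, -0.0, 0.005, 0.0], 'position': [0.214, -0.506, 0.231], 'tool_rot': [[0.389, -0.0, 0.921], [-0.921, 0.001, 0.389], [-0.001, -1.0, 0.0]], 'ft_force': [-0.352, -0.271, -0.55], 'wrist_torque': [0.05, 0.005, 0.022], 'grip_width': 0.085}
side {'image': 0, 'vfov': 46.3275, 'cx': 277.4806, 'cy': 200.8727, 'rvec': [0.0602, -2.7259, 1.4974], 'tvec': [0.5581, 0.0077, 1.2151], 'shot': 1}
top {'image': 0, 'vfov': 49.8223, 'cx': 284.6545, 'cy': 206.816, 'rvec': [2.0706, -2.1045, 0.264], 'tvec': [0.0529, 0.5586, 0.834], 'shot': 2}
wrist {'image': 0, 'vfov': 65.7065, 'cx': 281.4586, 'cy': 207.1629, 'tool_from_camera': [[1.0, -0.0002, 0.0007, 0.0002], [-0.0007, -0.2837, 0.9589, -0.144], [-0.0, -0.9589, -0.2837, 0.0726], [0.0, 0.0, 0.0, 1.0]], 'shot': 3}
```

View pics/side0.png

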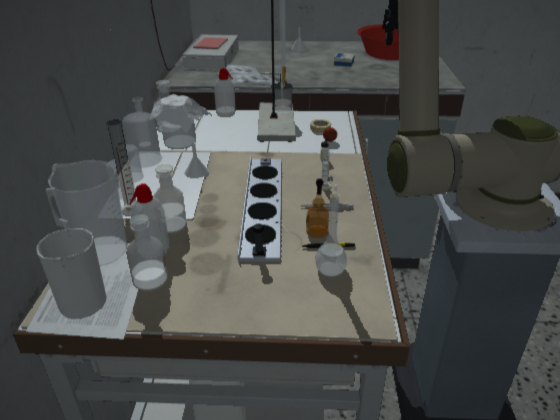

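View pics/top0.png

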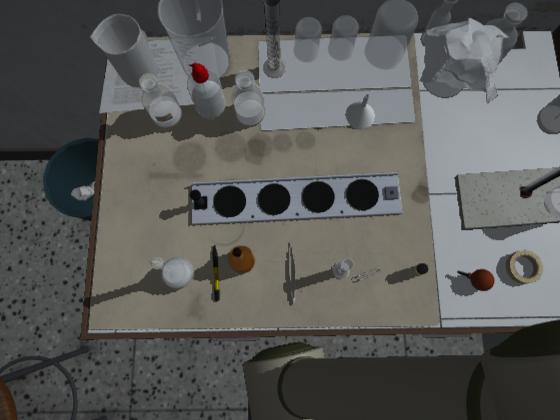

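View pics/wrist0.png

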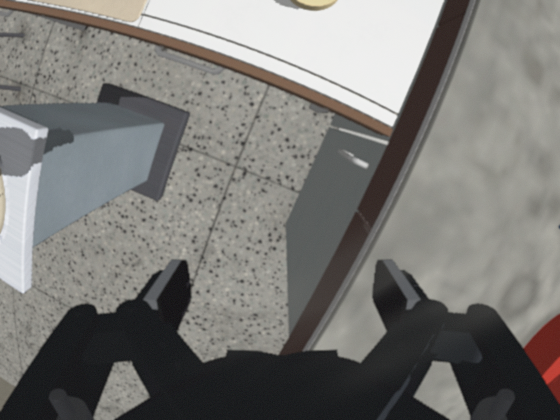

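```bash
cat > h.py <<'E'
from rig import env
import cv2,numpy as np
from scipy.optimize import minimize
H=dict(flask=[(0,.02),(.004,.03),(.033,.0325),(.055,.027),(.066,.011),(.066,.009),(.203,.009)],
 dropper_bottle=[(0,.026),(.07,.026),(.085,.0125),(.085,.0105),(.105,.0105),(.105,.008),(.14,.007)],
 cylinder=[(0,.018),(.005,.018),(.005,.010),(.106,.010)],
 vial=[(0,.0115),(.052,.0115)])
def cam(p):
    f=p["image"].shape[0]/2/np.tan(np.radians(p["vfov"])/2)
    return np.array([[f,0,p["cx"]],[0,f,p["cy"]],[0,0,1.]]),np.array(p["rvec"],float),np.array(p["tvec"],float)
def proj(p,P):
    K,r,t=cam(p); return cv2.projectPoints(np.asarray(P,float).reshape(-1,1,3),r,t,K,None)[0].reshape(-1,2)
def ray(p,u,v):
    K,r,t=cam(p);R=cv2.Rodrigues(r)[0]
    d=R.T@np.linalg.inv(K)@[u,v,1]; return -R.T@t,d
def onz(p,u,v,z):
    c,d=ray(p,u,v); return c+d*(z-c[2])/d[2]
def sil(p,prof,x,y,z0=0,S=4):
    a=np.linspace(0,2*np.pi,24,endpoint=False)
    m=np.zeros((420*S,560*S),np.uint8)
    for (z1,r1),(z2,r2) in zip(prof[:-1],prof[1:]):
        P=np.vstack([np.c_[x+r*np.cos(a),y+r*np.sin(a),np.full(24,z0+z)] for z,r in((z1,r1),(z2,r2))])
        h=cv2.convexHull(((proj(p,P)+.5)*S).astype(np.float32))
        cv2.fillConvexPoly(m,h.round().astype(int),1)
    return cv2.resize(m.astype(np.float32),(560,420),interpolation=cv2.INTER_AREA)
def fit(views,prof,x0,z0=0):
    # views: list of (pic,mask)
    def c(q):
        e=0
        for p,m in views:
            s=sil(p,prof,q[0],q[1],z0); e+=np.abs(s-m).sum()/m.sum()
        return e
    return minimize(c,x0,method="Nelder-Mead",options=dict(initial_simplex=np.array([x0,np.add(x0,[.008,0]),np.add(x0,[0,.008])]),xatol=1e-4,fatol=1e-4))
E
python3 - <<'E'
from h import *
top=env.get_image("top"); side=env.get_image("side")
ov={ 'top':top["image"].copy(),'side':side["image"].copy()}
for n in list(H):
    vs=[]
    for nm,p in(("top",top),("side",side)):
        o=env.outline_of(n,p)
        print(n,nm,[(round(a["conf"],2),np.round(a["pixel"]).tolist(),int(a["mask"].sum())) for a in o][:3])
        if o: 
            vs.append((nm,p,o[0]["mask"].astype(np.float32)))
            ov[nm][o[0]["mask"]]=ov[nm][o[0]["mask"]]//2+[100,0,0]
    u=[v for v in vs if v[0]=='top'][0]
    ys,xs=np.nonzero(u[2]); X=onz(top,xs.mean(),ys.mean(),.03)
    for sel in (['top'],['side'],['top','side']):
        w=[(p,m) for nm,p,m in vs if nm in sel]
        if w:
            r=fit(w,H[n],X[:2]); print("  ",sel,np.round(r.x,4),round(r.fun,3))
for nm,p in(("top",top),("side",side)):
  o=env.outline_of("pad_1",p)
  for a in o[:6]:
    ys,xs=np.nonzero(a["mask"]); print(nm,round(a["conf"],2),np.round(a["pixel"]),a["mask"].sum(),np.round(onz(p,xs.mean(),ys.mean(),.014),4))
o=env.outline_of("post",top)
for a in o[:2]:
    ys,xs=np.nonzero(a["mask"]); print("post",a["conf"],a["pixel"],np.round(onz(top,xs.mean(),ys.mean(),.06),4))
for nm in ov: cv2.imwrite(f"pics/ov_{nm}.png",ov[nm][:,:,::-1])
E
```

```text
flask top [(0.46, [268.0, 419.0], 175)]
flask side [(0.79, [251.0, 337.0], 1263)]
   ['top'] [ 0.4442 -0.2111] 5.244
   ['side'] [ 1.9689 -2.7596] 1.0
   ['top', 'side'] [ 0.4417 -0.2097] 6.884
dropper_bottle top [(0.78, [256.0, 242.0], 622)]
dropper_bottle side [(0.93, [217.0, 323.0], 863)]
   ['top'] [0.4613 0.1326] 0.089
   ['side'] [0.4622 0.1319] 0.199
   ['top', 'side'] [0.4619 0.1321] 0.295
cylinder top [(0.62, [264.0, 343.0], 316)]
cylinder side [(0.74, [167.0, 322.0], 259)]
   ['top'] [ 0.4399 -0.0696] 0.08
   ['side'] [ 0.4389 -0.0763] 0.385
   ['top', 'side'] [ 0.44   -0.0703] 0.492
vial top [(0.53, [268.0, 418.0], 178)]
vial side []
   ['top'] [ 0.436  -0.2253] 0.127
   ['top', 'side'] [ 0.436  -0.2253] 0.127
top 0.84 [197. 317.] 795 [ 0.597  -0.0275  0.014 ]
top 0.81 [194. 363.] 832 [ 0.6002 -0.1229  0.014 ]
top 0.78 [198. 229.] 813 [0.5891 0.1615 0.014 ]
top 0.72 [197. 272.] 810 [0.5933 0.0663 0.014 ]
top 0.24 [258. 244.] 555 [0.4646 0.1354 0.014 ]
side 0.75 [210. 262.] 361 [0.5937 0.0697 0.014 ]
side 0.64 [172. 267.] 298 [ 0.6    -0.1215  0.014 ]
side 0.63 [189. 265.] 334 [ 0.5957 -0.0252  0.014 ]
side 0.51 [234. 266.] 294 [0.5873 0.1647 0.014 ]
post 0.79 [201.6, 197.3] [0.5804 0.2189 0.06  ]
```

```bash
python3 - <<'E'
from h import *
top=env.get_image("top"); side=env.get_image("side")
o=env.outline_of("flask",side); m=o[0]["mask"].astype(np.float32)
X=onz(top,178,272,.035)[:2]; print(X, proj(side,[[*X,.03]]))
r=fit([(side,m)],H["flask"],X); print(r.x,r.fun)
# circle of bulb in top
g=cv2.resize(top["image"][220:330,110:240,::-1],None,fx=6,fy=6,interpolation=cv2.INTER_CUBIC)
def draw(g,p,prof,x,y,x0,y0,f):
    s=(sil(p,prof,x,y)>.5).astype(np.uint8); s=cv2.resize(s,None,fx=1,fy=1)[y0:y0+g.shape[0]//f,x0:x0+g.shape[1]//f]
    s=cv2.resize(s,(g.shape[1],g.shape[0]),interpolation=cv2.INTER_NEAREST)
    c,_=cv2.findContours(s,0,2); cv2.drawContours(g,c,-1,(0,0,255),1)
draw(g,top,H["flask"],*r.x,110,220,6)
cv2.imwrite("pics/fl_top.png",g)
g=cv2.resize(side["image"][160:290,270:370,::-1],None,fx=6,fy=6,interpolation=cv2.INTER_CUBIC)[:600*2]
draw(g,side,H["flask"],*r.x,270,160,6)
cv2.imwrite("pics/fl_side.png",cv2.resize(g,(460,600)))
E
```

```text
[0.4368702  0.26004122] [[330.88306948 256.55515235]]
[0.43725523 0.25746243] 0.16849227249622345
```

View pics/fl_top.png

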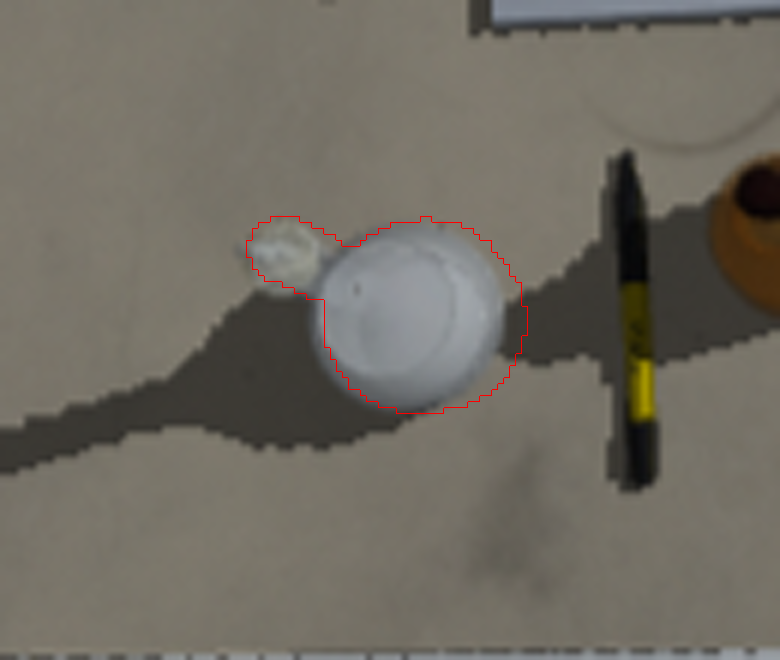

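View pics/fl_side.png

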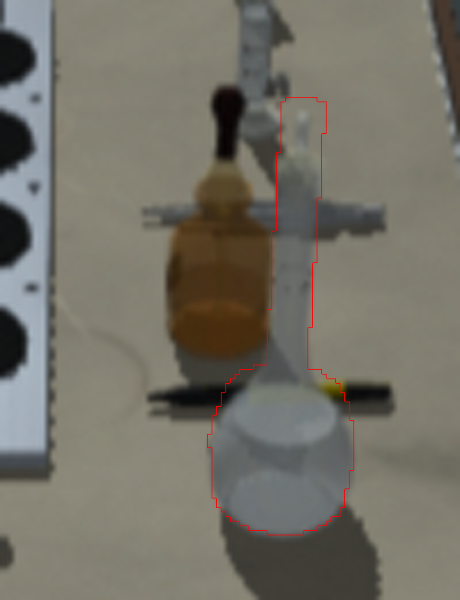

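Emit:
{"fn": "carry_out", "kwargs": {"plan": [[[0, 0, 0], [0, 10.7, 0], 0.085], [[0, 0, 0], [0, 10.7, 0], 0.085], [[0, 0, 0], [0, 1.5, 0], 0.085], [[-0.04, 0, 0.03], [0, 0, 0], 0.085], [[-0.045, 0, 0.035], [0, 0, 0], 0.085], [[-0.045, 0, 0.035], [0, 0, 0], 0.085], [[-0.045, 0, 0.035], [0, 0, 0], 0.085], [[-0.045, 0, 0.035], [0, 0, 0], 0.085]], "force": 30}}

```text
time_s: 1.95
position: [0.3849, -0.2851, 0.2315]
tool_rot: [[0.003, 0.0, 1.0], [-1.0, -0.0, 0.003], [0.0, -1.0, 0.0]]
ft_force: [0.2, 0.0, 0.4]
grip_width: 0.0849
```

Emit:
{"fn": "carry_out", "kwargs": {"plan": [[[-0.03, 0.015, 0.025], [0, 0, 0], 0.085], [[-0.03, 0.015, 0.026], [0, 0, 0], 0.085], [[0, 0, 0], [0, 0, 0], 0.06], [[0, 0, 0], [0, 0, 0], 0.06]]}}

```text
time_s: 2.45
position: [0.435, -0.227, 0.2016]
tool_rot: [[0.002, 0.0, 1.0], [-1.0, -0.001, 0.002], [0.001, -1.0, 0.0]]
ft_force: [-0.9, -0.9, -0.4]
grip_width: 0.0599
```

```bash
cat >> h.py <<'E'
def wcam(p,s):
    T=np.eye(4);T[:3,:3]=np.array(s["tool_rot"]);T[:3,3]=s["position"]
    return T@np.array(p["tool_from_camera"],float)
def wf(p): return 210/np.tan(np.radians(p["vfov"])/2)
def projw(p,W,P):
    P=np.asarray(P,float).reshape(-1,3); c=(P-W[:3,3])@W[:3,:3]
    r=np.hypot(c[:,0],c[:,1]); th=np.arctan2(r,c[:,2]); k=wf(p)*th/np.maximum(r,1e-9)
    return np.c_[p["cx"]+k*c[:,0],p["cy"]+k*c[:,1]]
def rayw(p,W,u,v):
    d=np.array([u-p["cx"],v-p["cy"]]);r=np.hypot(*d);th=r/wf(p)
    c=np.array([*(d/max(r,1e-9)*np.sin(th)),np.cos(th)]); return W[:3,3],W[:3,:3]@c
def wonz(p,W,u,v,z):
    c,d=rayw(p,W,u,v); return c+d*(z-c[2])/d[2]
def silw(p,W,prof,x,y,z0=0):
    a=np.linspace(0,2*np.pi,32,endpoint=False); m=np.zeros((420,560),np.uint8)
    for (z1,r1),(z2,r2) in zip(prof[:-1],prof[1:]):
        P=np.vstack([np.c_[x+r*np.cos(a),y+r*np.sin(a),np.full(32,z0+z)] for z,r in((z1,r1),(z2,r2))])
        h=cv2.convexHull(projw(p,W,P).astype(np.float32))
        cv2.fillConvexPoly(m,(h*16).round().astype(int),1,shift=4)
    return m
def look(name,x,y,tag,z0=0):
    s=env.observe(); p=env.get_image("wrist"); W=wcam(p,s)
    print("tcp",np.round(s["position"],4),"w",round(s["grip_width"],4),"f",np.round(s["ft_force"],1))
    im=p["image"][:,:,::-1].copy(); res=None
    o=env.outline_of(name,p)
    print([(round(a["conf"],2),np.round(a["pixel"]).tolist(),int(a["mask"].sum())) for a in o][:3])
    def dr(m,c):
        cs,_=cv2.findContours(m.astype(np.uint8),0,2); cv2.drawContours(im,cs,-1,c,1)
    dr(silw(p,W,H[name],x,y,z0),(255,0,0))
    if o:
        m=o[0]["mask"]; dr(m,(0,255,0)); k=m.astype(np.float32)
        r=minimize(lambda q:np.abs(silw(p,W,H[name],q[0],q[1],z0)-k).sum()/k.sum(),[x,y],method="Nelder-Mead",
            options=dict(initial_simplex=[[x,y],[x+.008,y],[x,y+.008]],xatol=1e-4,fatol=1e-4))
        print("wrist fit",np.round(r.x,4),round(r.fun,3)); dr(silw(p,W,H[name],*r.x,z0),(0,0,255)); res=r.x
    cv2.imwrite(f"pics/{tag}.png",im); return res
E
python3 -c "
from h import *
look('vial',.436,-.225,'w_vial1')"
```

```text
tcp [ 0.435  -0.227   0.2016] w 0.0599 f [-0.9 -0.9 -0.4]
[(0.69, [186.0, 281.0], 644)]
wrist fit [ 0.4362 -0.2267] 0.104
```

View pics/w_vial1.png

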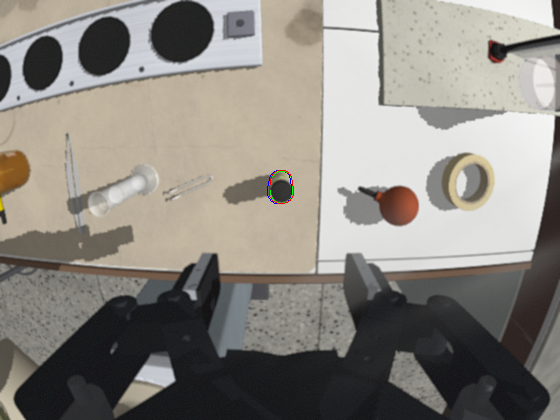

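Emit:
{"fn": "carry_out", "kwargs": {"plan": [[[0, 0.04, 0.001], [0, 0, 0], 0.06], [[0, 0.045, 0], [0, 0, 0], 0.05], [[0, 0.04, 0], [0, 0, 0], 0.05], [[0, 0.03, 0], [0, 0, 0], 0.05], [[0, 0.02, 0], [0, 0, 0], 0.05], [[0, 0.004, 0], [0, 0, 0], 0.05], [[0, 0, 0], [0, 0, 0], 0.03], [[0, 0, 0], [0, 0, 0], 0.015]], "force": 25}}

```text
time_s: 3.55
position: [0.4364, -0.2271, 0.0233]
tool_rot: [[0.0, 0.001, 1.0], [-1.0, -0.001, 0.0], [0.001, -1.0, 0.001]]
ft_force: [-0.4, -0.6, 0.8]
grip_width: 0.0223
```

Emit:
{"fn": "carry_out", "kwargs": {"plan": [[[0, 0, 0], [0, 0, 0], 0.01], [[0, 0, 0], [0, 0, 0], 0.01], [[0, 0, 0], [0, 0, 0], 0.01]]}}

```text
time_s: 3.92
position: [0.4365, -0.2271, 0.0233]
tool_rot: [[0.0, 0.001, 1.0], [-1.0, -0.002, 0.0], [0.002, -1.0, 0.001]]
ft_force: [-1.9, -0.7, 6.6]
grip_width: 0.0223
```

Emit:
{"fn": "carry_out", "kwargs": {"plan": [[[0, -0.01, 0], [0, 0, 0], 0.01], [[0, -0.025, 0], [0, 0, 0], 0.01], [[0, -0.03, 0], [0, 0, 0], 0.01], [[-0.02, -0.005, 0.03], [0, 0, 0], 0.01], [[-0.025, 0, 0.04], [0, 0, 0], 0.01], [[-0.025, 0, 0.04], [0, 0, 0], 0.01], [[-0.025, 0, 0.035], [0, 0, 0], 0.01], [[-0.01, 0, 0.0185], [0, 0, 0], 0.01]]}}

```text
time_s: 4.92
position: [0.6008, -0.1198, 0.0928]
tool_rot: [[0.002, 0.0, 1.0], [-1.0, 0.0, 0.002], [-0.0, -1.0, 0.0]]
ft_force: [-0.6, -0.8, -0.3]
grip_width: 0.0222
```

```bash
cat >> h.py <<'E'
def pads(tag):
    s=env.observe(); p=env.get_image("wrist"); W=wcam(p,s)
    print("tcp",np.round(s["position"],4),"w",round(s["grip_width"],4),"f",np.round(s["ft_force"],1))
    cv2.imwrite(f"pics/{tag}.png",p["image"][:,:,::-1])
    for a in env.outline_of("pad_1",p)[:5]:
        ys,xs=np.nonzero(a["mask"]); P=np.array([wonz(p,W,u,v,.014) for u,v in zip(xs,ys)])
        c,rad=cv2.minEnclosingCircle(P[:,:2].astype(np.float32))
        print(round(a["conf"],2),np.round(a["pixel"]),np.round(P.mean(0)[:2],4),np.round(c,4),round(rad,4))
    return p,W
E
python3 -c "
from h import *
pads('w_vial2')"
```

```text
tcp [ 0.6008 -0.1198  0.0928] w 0.0222 f [-0.6 -0.8 -0.3]
0.83 [211. 286.] [ 0.6063 -0.1232] [ 0.6009 -0.1232] 0.0354
0.69 [221. 164.] [ 0.5983 -0.0292] [ 0.5973 -0.0281] 0.0359
0.66 [225.  10.] [0.5865 0.1451] [0.5891 0.158 ] 0.0361
0.57 [222.  67.] [0.5947 0.0649] [0.5939 0.0666] 0.0366
```

View pics/w_vial2.png

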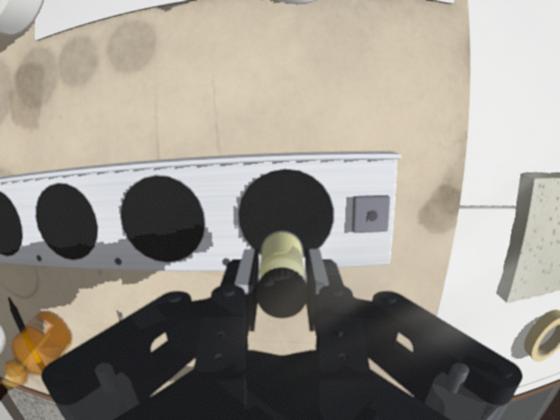

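Emit:
{"fn": "carry_out", "kwargs": {"plan": [[[0.003, 0.015, 0], [0, 0, 0], 0.01], [[0, 0.02, 0], [0, 0, 0], 0.01], [[0, 0.012, 0], [0, 0, 0], 0.01], [[0, 0.005, 0], [0, 0, 0], 0.01], [[0, 0.002, 0], [0, 0, 0], 0.01], [[0, 0.001, 0], [0, 0, 0], 0.01], [[0, 0, 0], [0, 0, 0], 0.01]]}}

```text
time_s: 5.9
position: [0.5997, -0.1246, 0.0377]
tool_rot: [[0.0, 0.001, 1.0], [-1.0, -0.0, 0.0], [0.0, -1.0, 0.001]]
ft_force: [-0.5, 0.7, -0.7]
grip_width: 0.0218
```

Emit:
{"fn": "carry_out", "kwargs": {"plan": [[[0, 0.0007, 0], [0, 0, 0], 0.01], [[0, 0, 0], [0, 0, 0], 0.01]]}}

```text
time_s: 6.15
position: [0.5998, -0.1246, 0.0373]
tool_rot: [[0.0, 0.001, 1.0], [-1.0, -0.0, 0.0], [0.0, -1.0, 0.001]]
ft_force: [-1.4, 0.3, 4.7]
grip_width: 0.0221
```

```bash
python3 - <<'E'
from h import *
s=env.observe();print(np.round(s["position"],4),np.round(s["ft_force"],2),s["grip_width"])
side=env.get_image("side")
cv2.imwrite("pics/s1.png",cv2.resize(side["image"][100:260,220:380,::-1],(600,600)))
E
```

```text
[ 0.5998 -0.1246  0.0373] [-1.35  0.31  4.66] 0.022096699490701758
```

View pics/s1.png

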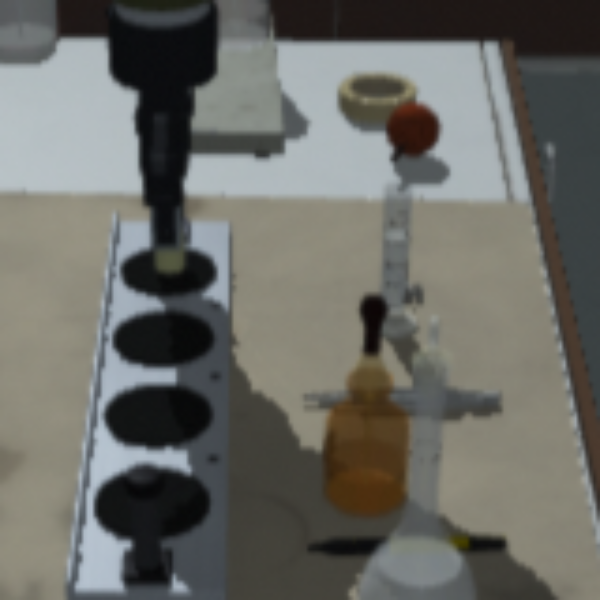

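Emit:
{"fn": "carry_out", "kwargs": {"plan": [[[0, 0, 0], [0, 0, 0], 0.026], [[0, 0, 0], [0, 0, 0], 0.035], [[0, 0, 0], [0, 0, 0], 0.05], [[0, -0.02, 0], [0, 0, 0], 0.05], [[0, -0.04, 0], [0, 0, 0], 0.05], [[0, -0.05, 0], [0, 0, 0], 0.05], [[0, -0.05, 0], [0, 0, 0], 0.05], [[0, -0.04, -0.04], [0, 0, 0], 0.05]]}}

```text
time_s: 7.2
position: [0.5602, -0.1247, 0.2381]
tool_rot: [[0.001, 0.002, 1.0], [-1.0, -0.001, 0.001], [0.001, -1.0, 0.002]]
ft_force: [0.3, -1.0, 0.2]
grip_width: 0.0499
```

Emit:
{"fn": "carry_out", "kwargs": {"plan": [[[-0.02, 0, -0.04], [0, 0, 0], 0.06], [[-0.02, 0, -0.04], [0, 0, 0], 0.06], [[-0.015, 0, -0.04], [0, 0, 0], 0.06], [[0, 0, 0], [0, 0, 0], 0.06]]}}

```text
time_s: 7.7
position: [0.4376, -0.0686, 0.2371]
tool_rot: [[0.0, 0.0, 1.0], [-1.0, 0.0, 0.0], [-0.0, -1.0, 0.0]]
ft_force: [0.5, 0.2, 0.2]
grip_width: 0.06
```

```bash
python3 -c "
from h import *
look('cylinder',.44,-.07,'w_cyl1')
t=env.get_image('top')
o=env.outline_of('vial',t)
for a in o[:2]: print(a['conf'],a['pixel'])
if o: print(fit([(t,o[0]['mask'].astype(np.float32))],H['vial'],np.array([.6,-.123]),.014))
cv2.imwrite('pics/t1.png',t['image'][:,:,::-1])
"
```

```text
tcp [ 0.4376 -0.0686  0.2371] w 0.06 f [0.5 0.2 0.2]
[(0.64, [182.0, 284.0], 1152)]
wrist fit [ 0.438  -0.0704] 0.047
```

View pics/w_cyl1.png

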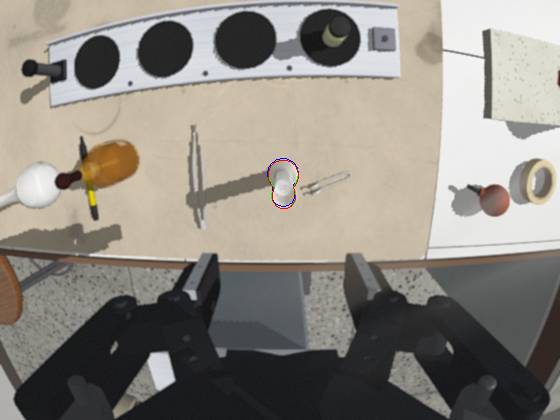

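View pics/t1.png

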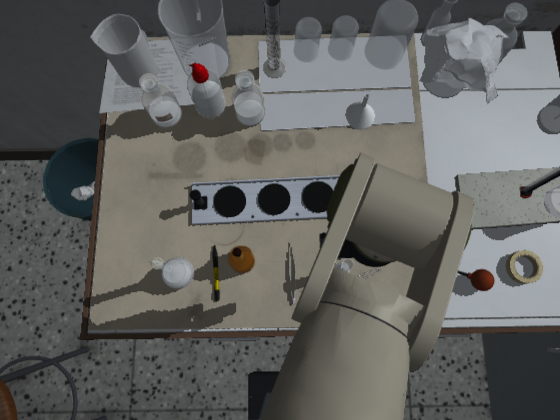

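Emit:
{"fn": "carry_out", "kwargs": {"plan": [[[0.0015, 0.04, 0.001], [0, 0, 0], 0.06], [[0, 0.045, 0], [0, 0, 0], 0.05], [[0, 0.04, 0], [0, 0, 0], 0.05], [[0, 0.03, 0], [0, 0, 0], 0.05], [[0, 0.015, 0], [0, 0, 0], 0.05], [[0, 0.004, 0], [0, 0, 0], 0.05], [[0, 0, 0], [0, 0, 0], 0.03], [[0, 0, 0], [0, 0, 0], 0.015]], "force": 25}}

```text
time_s: 8.9
position: [0.441, -0.0713, 0.0632]
tool_rot: [[0.0, 0.001, 1.0], [-1.0, -0.001, 0.0], [0.001, -1.0, 0.001]]
ft_force: [-0.8, -0.1, -0.3]
grip_width: 0.0184
```

Emit:
{"fn": "carry_out", "kwargs": {"plan": [[[0, 0, 0], [0, 0, 0], 0.01], [[0, 0, 0], [0, 0, 0], 0.01], [[0, -0.01, 0], [0, 0, 0], 0.01], [[0, -0.02, 0], [0, 0, 0], 0.01], [[0, -0.03, 0], [0, 0, 0], 0.01]]}}

```text
time_s: 9.52
position: [0.4402, -0.0709, 0.1235]
tool_rot: [[0.0, -0.001, 1.0], [-1.0, 0.001, 0.0], [-0.001, -1.0, -0.001]]
ft_force: [1.1, 0.5, -0.2]
grip_width: 0.0183
```

Emit:
{"fn": "carry_out", "kwargs": {"plan": [[[-0.005, 0, 0.02], [0, 0, 0], 0.01], [[-0.01, 0, 0.035], [0, 0, 0], 0.01], [[-0.01, 0, 0.04], [0, 0, 0], 0.01], [[-0.01, 0, 0.035], [0, 0, 0], 0.01], [[-0.008, 0, 0.02], [0, 0, 0], 0.01], [[0, 0, 0.009], [0, 0, 0], 0.01], [[0, 0.01, 0], [0, 0, 0], 0.01], [[0, 0, 0], [0, 0, 0], 0.01]]}}

```text
time_s: 10.52
position: [0.5983, -0.0283, 0.1117]
tool_rot: [[-0.0, -0.002, 1.0], [-1.0, 0.001, -0.0], [-0.001, -1.0, -0.002]]
ft_force: [0.6, 0.9, -0.4]
grip_width: 0.0189
```

```bash
python3 -c "
from h import *
p,W=pads('w_cyl2')
s=env.observe(); z=s['position'][2]-.0632
im=p['image'][:,:,::-1].copy()
look('cylinder',.597,-.028,'w_cyl2b',z)
"
```

```text
tcp [ 0.5983 -0.0283  0.1117] w 0.0189 f [ 0.6  0.9 -0.4]
0.9 [215.  75.] [0.5915 0.1598] [0.5904 0.1614] 0.0369
0.9 [199. 282.] [ 0.6064 -0.028 ] [ 0.597 -0.028] 0.0352
0.63 [210. 169.] [0.5943 0.0657] [0.5933 0.0665] 0.0357
0.61 [197. 389.] [ 0.6047 -0.1179] [ 0.6006 -0.123 ] 0.0351
tcp [ 0.5989 -0.0283  0.1126] w 0.0187 f [ 0.1 -0.5  0.5]
[(0.86, [277.0, 280.0], 6363)]
wrist fit [ 0.595  -0.0284] 0.064
```

View pics/w_cyl2b.png

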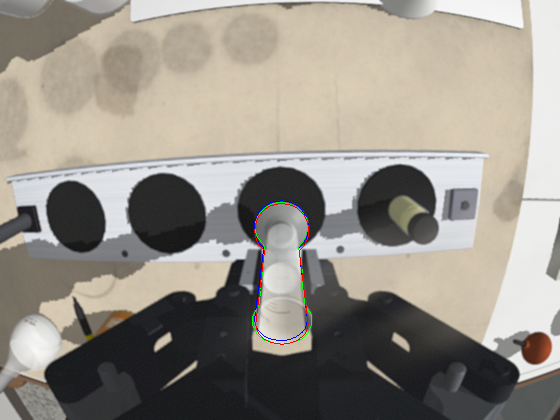

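Emit:
{"fn": "carry_out", "kwargs": {"plan": [[[0, 0.015, 0.001], [0, 0, 0], 0.01], [[0, 0.012, 0], [0, 0, 0], 0.01], [[0, 0.004, 0], [0, 0, 0], 0.01], [[0, 0.002, 0], [0, 0, 0], 0.01], [[0, 0.0015, 0], [0, 0, 0], 0.01], [[0, 0, 0], [0, 0, 0], 0.01]]}}

```text
time_s: 11.48
position: [0.6006, -0.0281, 0.0783]
tool_rot: [[0.0, 0.0, 1.0], [-1.0, -0.0, 0.0], [0.0, -1.0, 0.0]]
ft_force: [-0.6, 0.3, 0.8]
grip_width: 0.019
```

Emit:
{"fn": "carry_out", "kwargs": {"plan": [[[0, 0.001, 0], [0, 0, 0], 0.01], [[0, 0.0005, 0], [0, 0, 0], 0.01], [[0, 0, 0], [0, 0, 0], 0.01]]}}

```text
time_s: 11.85
position: [0.6007, -0.0281, 0.0771]
tool_rot: [[0.0, 0.001, 1.0], [-1.0, -0.0, 0.0], [0.0, -1.0, 0.001]]
ft_force: [-0.5, 0.1, 4.1]
grip_width: 0.0185
```

Contact felt (4 N). Release, and go to the bottle.

Emit:
{"fn": "carry_out", "kwargs": {"plan": [[[0, 0, 0], [0, 0, 0], 0.023], [[0, 0, 0], [0, 0, 0], 0.035], [[0, 0, 0], [0, 0, 0], 0.05], [[0, -0.02, 0], [0, 0, 0], 0.05], [[0, -0.05, 0], [0, 0, 0], 0.05], [[0, -0.055, 0], [0, 0, 0], 0.05], [[0, -0.06, 0], [0, 0, 0], 0.05], [[0, -0.03, -0.02], [0, 0, 0], 0.05]]}}

```text
time_s: 12.85
position: [0.5812, -0.0282, 0.2946]
tool_rot: [[0.0, 0.004, 1.0], [-1.0, -0.001, 0.0], [0.001, -1.0, 0.004]]
ft_force: [0.6, 0.6, -0.6]
grip_width: 0.0498
```

Emit:
{"fn": "carry_out", "kwargs": {"plan": [[[-0.045, 0, -0.03], [0, 0, 0], 0.06], [[-0.045, 0, -0.035], [0, 0, 0], 0.06], [[-0.045, 0, -0.035], [0, 0, 0], 0.06], [[-0.025, 0, -0.018], [0, 0, 0], 0.06], [[0, 0, 0], [0, 0, 0], 0.06], [[0, 0, 0], [0, 0, 0], 0.06]]}}

```text
time_s: 13.6
position: [0.4629, 0.1315, 0.2916]
tool_rot: [[-0.0, 0.0, 1.0], [-1.0, -0.0, -0.0], [0.0, -1.0, 0.0]]
ft_force: [0.3, 0.4, 0.3]
grip_width: 0.06
```

```bash
python3 -c "
from h import *
look('dropper_bottle',.462,.132,'w_bot1')
"
```

```text
tcp [0.4629 0.1315 0.2916] w 0.06 f [0.3 0.4 0.3]
[(0.98, [172.0, 283.0], 1652)]
wrist fit [0.4635 0.1336] 0.123
```

View pics/w_bot1.png

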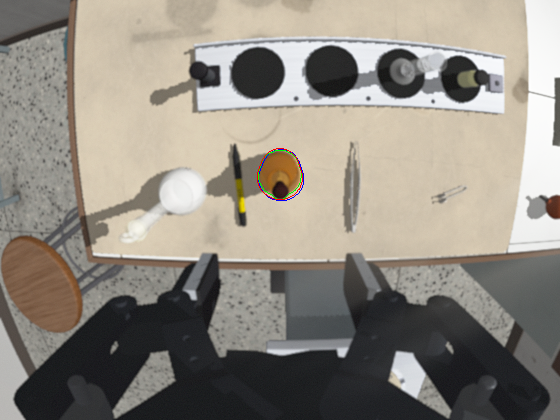

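Emit:
{"fn": "carry_out", "kwargs": {"plan": [[[-0.001, 0.045, 0], [0, 0, 0], 0.06], [[0, 0.05, 0], [0, 0, 0], 0.05], [[0, 0.045, 0], [0, 0, 0], 0.05], [[0, 0.035, 0], [0, 0, 0], 0.05], [[0, 0.02, 0], [0, 0, 0], 0.05], [[0, 0.007, 0], [0, 0, 0], 0.05], [[0, 0, 0], [0, 0, 0], 0.035], [[0, 0, 0], [0, 0, 0], 0.02]], "force": 30}}

```text
time_s: 14.7
position: [0.4631, 0.1328, 0.0904]
tool_rot: [[-0.0, 0.002, 1.0], [-1.0, 0.0, -0.0], [-0.0, -1.0, 0.002]]
ft_force: [-0.3, 0.3, 1.0]
grip_width: 0.0201
```

Emit:
{"fn": "carry_out", "kwargs": {"plan": [[[0, 0, 0], [0, 0, 0], 0.01], [[0, 0, 0], [0, 0, 0], 0.01], [[0, 0, 0], [0, 0, 0], 0.01]]}}

```text
time_s: 15.08
position: [0.4631, 0.133, 0.0904]
tool_rot: [[0.0, 0.002, 1.0], [-1.0, 0.0, 0.0], [-0.0, -1.0, 0.002]]
ft_force: [0.2, 1.5, 5.7]
grip_width: 0.0154
```

```bash
python3 -c "
from h import *
look('dropper_bottle',.4635,.133,'w_bot2')
"
```

```text
tcp [0.4631 0.133  0.0904] w 0.0154 f [0.2 1.5 5.7]
[(0.77, [238.0, 282.0], 7726)]
wrist fit [0.4626 0.1323] 0.317
```

View pics/w_bot2.png

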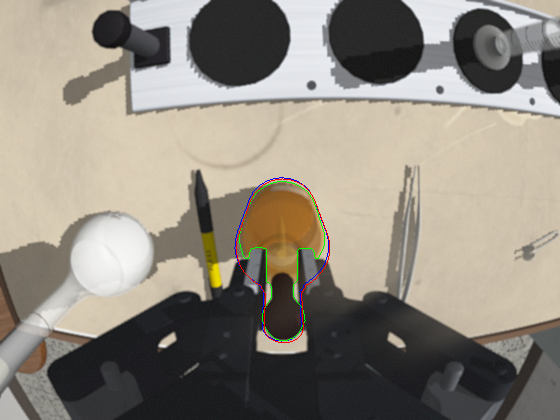

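Emit:
{"fn": "carry_out", "kwargs": {"plan": [[[0, -0.005, 0], [0, 0, 0], 0.01], [[0, -0.01, 0], [0, 0, 0], 0.01], [[0, -0.015, 0], [0, 0, 0], 0.01], [[0, -0.02, 0], [0, 0, 0], 0.01], [[0, 0, 0], [0, 0, 0], 0.01]], "force": 40}}

```text
time_s: 15.8
position: [0.4631, 0.1329, 0.1409]
tool_rot: [[0.0, 0.003, 1.0], [-1.0, 0.0, 0.0], [-0.0, -1.0, 0.003]]
ft_force: [0.5, -0.2, -1.7]
grip_width: 0.0143
```

```bash
python3 -c "
from h import *
s=env.observe()
look('dropper_bottle',.4635,.133,'w_bot3',s['position'][2]-.0904)
"
```

```text
tcp [0.4631 0.1329 0.1409] w 0.0143 f [ 0.5 -0.2 -1.7]
[(0.73, [239.0, 284.0], 7630)]
wrist fit [0.4635 0.1325] 0.33
```

View pics/w_bot3.png

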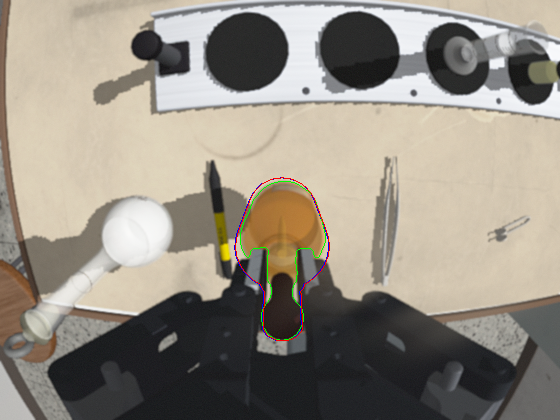

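Emit:
{"fn": "carry_out", "kwargs": {"plan": [[[0.005, 0, 0.01], [0, 0, 0], 0.01], [[0.01, 0, 0.02], [0, 0, 0], 0.01], [[0.015, 0, 0.03], [0, 0, 0], 0.01], [[0.015, 0, 0.03], [0, 0, 0], 0.01], [[0.012, 0, 0.025], [0, 0, 0], 0.01], [[0.009, 0, 0.012], [0, 0, 0], 0.01], [[0, 0.01, 0.0035], [0, 0, 0], 0.01], [[0, 0.01, 0], [0, 0, 0], 0.01]]}}

```text
time_s: 16.9
position: [0.5923, 0.0673, 0.1185]
tool_rot: [[0.0, -0.001, 1.0], [-1.0, 0.0, 0.0], [-0.0, -1.0, -0.001]]
ft_force: [0.2, -0.4, -1.3]
grip_width: 0.0144
```

```bash
python3 -c "
from h import *
p,W=pads('x')
s=env.observe()
look('dropper_bottle',s['position'][0],s['position'][1],'w_bot4',s['position'][2]-.0904)
"
```

```text
tcp [0.5923 0.0673 0.1185] w 0.0144 f [ 0.2 -0.4 -1.3]
0.96 [192. 379.] [ 0.6    -0.0229] [ 0.5969 -0.0279] 0.0356
0.73 [201. 170.] [0.5913 0.1605] [0.5904 0.1618] 0.0361
0.72 [222. 427.] [ 0.5758 -0.0615] [ 0.5727 -0.0656] 0.0626
0.7 [178. 280.] [0.6109 0.0683] [0.5939 0.0669] 0.0354
0.61 [191. 483.] [ 0.6032 -0.1167] [ 0.6004 -0.1225] 0.036
tcp [0.5916 0.0675 0.118 ] w 0.0145 f [-0.2  0.1 -1.4]
[(0.92, [240.0, 284.0], 7830)]
wrist fit [0.5926 0.0673] 0.309
```

View pics/w_bot4.png

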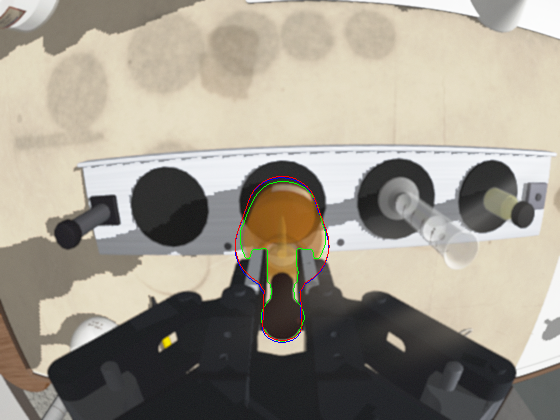

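Bottle centred over pad 2 (bottle about (284,240), pad at (282,195)). Lower from 0.118 to about 0.1044.

Emit:
{"fn": "carry_out", "kwargs": {"plan": [[[0, 0.007, 0.0015], [0, 0, 0], 0.01], [[0, 0.003, 0], [0, 0, 0], 0.01], [[0, 0.0015, 0], [0, 0, 0], 0.01], [[0, 0.0005, 0], [0, 0, 0], 0.01], [[0, 0, 0], [0, 0, 0], 0.01]]}}

```text
time_s: 17.73
position: [0.5946, 0.0669, 0.1077]
tool_rot: [[0.0, 0.0, 1.0], [-1.0, -0.0, 0.0], [0.0, -1.0, 0.0]]
ft_force: [0.3, 0.2, -1.6]
grip_width: 0.0148
```

Emit:
{"fn": "carry_out", "kwargs": {"plan": [[[0, 0.0015, 0], [0, 0, 0], 0.01], [[0, 0.001, 0], [0, 0, 0], 0.01], [[0, 0.0005, 0], [0, 0, 0], 0.01], [[0, 0, 0], [0, 0, 0], 0.01]]}}

```text
time_s: 18.23
position: [0.5946, 0.0669, 0.1048]
tool_rot: [[0.0, 0.0, 1.0], [-1.0, -0.0, 0.0], [0.0, -1.0, 0.0]]
ft_force: [0.3, -1.1, 0.5]
grip_width: 0.0145
```

Emit:
{"fn": "carry_out", "kwargs": {"plan": [[[0, 0.0007, 0], [0, 0, 0], 0.01], [[0, 0, 0], [0, 0, 0], 0.01]]}}

```text
time_s: 18.48
position: [0.5948, 0.0668, 0.1047]
tool_rot: [[0.0, 0.001, 1.0], [-1.0, -0.0, 0.0], [0.0, -1.0, 0.001]]
ft_force: [-1.4, -0.7, 5.9]
grip_width: 0.0145
```

Contact (≈7 N change). Release and go to the flask.

Emit:
{"fn": "carry_out", "kwargs": {"plan": [[[0, 0, 0], [0, 0, 0], 0.02], [[0, 0, 0], [0, 0, 0], 0.03], [[0, 0, 0], [0, 0, 0], 0.045], [[0, 0, 0], [0, 0, 0], 0.05], [[0, -0.02, 0], [0, 0, 0], 0.05], [[0, -0.045, 0], [0, 0, 0], 0.05], [[0, -0.055, 0], [0, 0, 0], 0.05], [[0, -0.06, 0], [0, 0, 0], 0.05]]}}

```text
time_s: 19.48
position: [0.5941, 0.067, 0.2854]
tool_rot: [[0.0, -0.001, 1.0], [-1.0, 0.0, 0.0], [-0.0, -1.0, -0.001]]
ft_force: [1.4, 0.2, 0.1]
grip_width: 0.0503
```

Emit:
{"fn": "carry_out", "kwargs": {"plan": [[[-0.04, -0.025, -0.03], [0, 0, 0], 0.06], [[-0.045, -0.025, -0.035], [0, 0, 0], 0.06], [[-0.045, -0.02, -0.035], [0, 0, 0], 0.06], [[-0.04, 0, -0.035], [0, 0, 0], 0.06], [[-0.022, 0, -0.022], [0, 0, 0], 0.06], [[0, 0, 0], [0, 0, 0], 0.06], [[0, 0, 0], [0, 0, 0], 0.06]]}}

```text
time_s: 20.35
position: [0.4379, 0.2585, 0.3538]
tool_rot: [[-0.0, -0.0, 1.0], [-1.0, -0.0, -0.0], [0.0, -1.0, -0.0]]
ft_force: [-0.1, -0.8, 0.0]
grip_width: 0.0601
```

```bash
python3 -c "
from h import *
look('flask',.437,.259,'w_fl1')
"
```

```text
tcp [0.4379 0.2585 0.3538] w 0.0601 f [-0.1 -0.8  0. ]
[(0.82, [164.0, 276.0], 1728)]
wrist fit [0.4383 0.2641] 0.109
```

View pics/w_fl1.png

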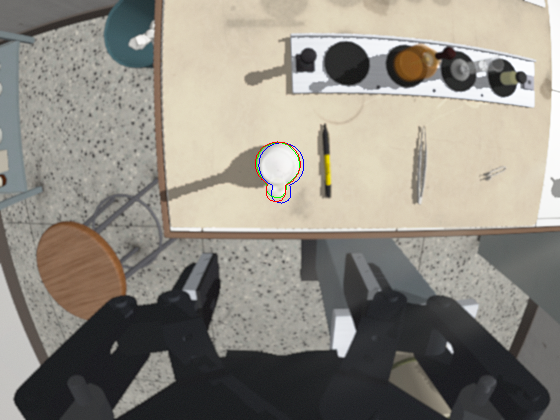

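Emit:
{"fn": "carry_out", "kwargs": {"plan": [[[-0.0035, 0.04, 0], [0, 0, 0], 0.06], [[0, 0.045, 0], [0, 0, 0], 0.06], [[0, 0.035, 0], [0, 0, 0], 0.06], [[0, 0, 0], [0, 0, 0], 0.06]]}}

```text
time_s: 20.95
position: [0.4372, 0.2615, 0.2321]
tool_rot: [[-0.001, -0.005, 1.0], [-1.0, -0.002, -0.001], [0.002, -1.0, -0.005]]
ft_force: [0.4, -0.2, 0.3]
grip_width: 0.0598
```

```bash
python3 -c "
from h import *
look('flask',.438,.262,'w_fl2')
"
```

```text
tcp [0.4372 0.2615 0.2321] w 0.0598 f [ 0.4 -0.2  0.3]
[(0.77, [187.0, 279.0], 3792)]
wrist fit [0.4388 0.2634] 0.114
```

View pics/w_fl2.png

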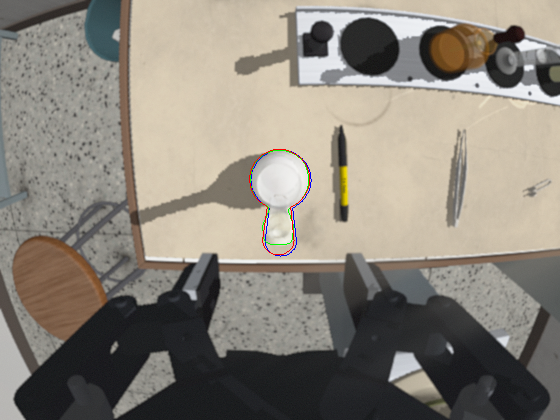

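Emit:
{"fn": "carry_out", "kwargs": {"plan": [[[-0.001, 0.03, 0.001], [0, 0, 0], 0.06], [[0, 0.03, 0], [0, 0, 0], 0.05], [[0, 0.02, 0], [0, 0, 0], 0.05], [[0, 0.01, 0], [0, 0, 0], 0.05], [[0, 0, 0], [0, 0, 0], 0.045], [[0, 0, 0], [0, 0, 0], 0.035], [[0, 0, 0], [0, 0, 0], 0.028], [[0, 0, 0], [0, 0, 0], 0.022]], "force": 25}}

```text
time_s: 22.05
position: [0.4386, 0.2635, 0.1443]
tool_rot: [[0.0, 0.001, 1.0], [-1.0, 0.0, 0.0], [-0.0, -1.0, 0.001]]
ft_force: [-0.5, -0.4, -0.0]
grip_width: 0.022
```

```bash
python3 -c "
from h import *
look('flask',.438,.2625,'w_fl3')
"
```

```text
tcp [0.4386 0.2635 0.1443] w 0.022 f [-0.5 -0.4 -0. ]
[(0.93, [232.0, 282.0], 8899), (0.57, [35.0, 513.0], 4276)]
wrist fit [0.44   0.2638] 0.17
```

View pics/w_fl3.png

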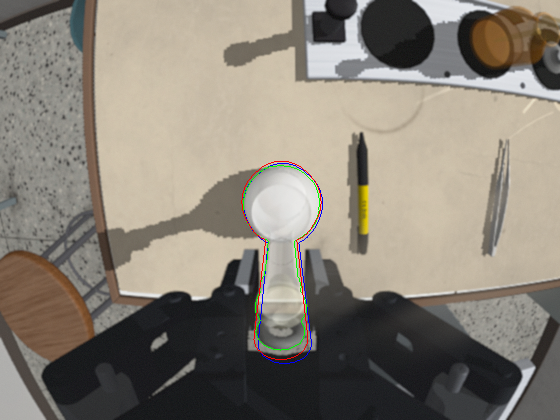

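Emit:
{"fn": "carry_out", "kwargs": {"plan": [[[0, 0, 0], [0, 0, 0], 0.012], [[0, 0, 0], [0, 0, 0], 0.008], [[0, 0, 0], [0, 0, 0], 0.008], [[0, -0.005, 0], [0, 0, 0], 0.008], [[0, -0.01, 0], [0, 0, 0], 0.008], [[0, -0.015, 0], [0, 0, 0], 0.008], [[0, -0.02, 0], [0, 0, 0], 0.008], [[0, 0, 0], [0, 0, 0], 0.008]], "force": 35}}

```text
time_s: 23.15
position: [0.439, 0.2636, 0.1953]
tool_rot: [[0.0, 0.003, 1.0], [-1.0, 0.001, 0.0], [-0.001, -1.0, 0.003]]
ft_force: [0.1, -0.2, -1.0]
grip_width: 0.0172
```

```bash
python3 -c "
from h import *
s=env.observe()
look('flask',.439,.2635,'w_fl4',s['position'][2]-.144)
"
```

```text
tcp [0.439  0.2636 0.1953] w 0.0172 f [ 0.1 -0.2 -1. ]
[(0.86, [232.0, 282.0], 8935)]
wrist fit [0.439  0.2635] 0.15
```

View pics/w_fl4.png

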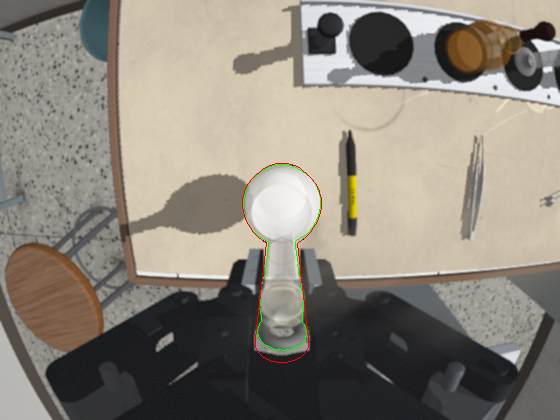

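Emit:
{"fn": "carry_out", "kwargs": {"plan": [[[0.01, 0, 0], [0, 0, 0], 0.008], [[0.02, 0, 0], [0, 0, 0], 0.008], [[0.025, 0, 0.005], [0, 0, 0], 0.008], [[0.025, 0, 0.01], [0, 0, 0], 0.008], [[0.015, 0, 0.02], [0, 0, 0], 0.008], [[0.007, 0, 0.03], [0, 0, 0], 0.008], [[0, 0, 0.03], [0, 0, 0], 0.008], [[0, 0, 0.025], [0, 0, 0], 0.008]]}}

```text
time_s: 24.25
position: [0.5603, 0.1609, 0.1933]
tool_rot: [[-0.0, -0.0, 1.0], [-1.0, 0.0, -0.0], [-0.0, -1.0, -0.0]]
ft_force: [-0.4, 0.4, -1.1]
grip_width: 0.0169
```

Emit:
{"fn": "carry_out", "kwargs": {"plan": [[[0, 0, 0.018], [0, 0, 0], 0.008], [[0, 0, 0.01], [0, 0, 0], 0.008], [[0, 0.01, 0.003], [0, 0, 0], 0.008], [[0, 0.01, 0], [0, 0, 0], 0.008], [[0, 0, 0], [0, 0, 0], 0.008]]}}

```text
time_s: 24.88
position: [0.5886, 0.1615, 0.1728]
tool_rot: [[0.0, -0.003, 1.0], [-1.0, -0.0, 0.0], [0.0, -1.0, -0.003]]
ft_force: [-0.6, 0.7, -1.9]
grip_width: 0.0171
```

```bash
python3 -c "
from h import *
p,W=pads('x2')
s=env.observe()
look('flask',s['position'][0],s['position'][1],'w_fl5',s['position'][2]-.144)
"
```

```text
tcp [0.5886 0.1615 0.1728] w 0.0171 f [-0.6  0.7 -1.9]
0.8 [181. 447.] [ 0.5985 -0.0225] [ 0.5979 -0.0281] 0.0365
0.79 [175. 520.] [ 0.6115 -0.1168] [ 0.6023 -0.1222] 0.0366
0.74 [169. 360.] [0.603  0.0805] [0.5938 0.0666] 0.0353
0.64 [160. 280.] [0.6134 0.1624] [0.5965 0.1612] 0.0341
tcp [0.5892 0.1615 0.174 ] w 0.0173 f [-0.3  0.1 -0.9]
[(0.63, [233.0, 280.0], 9015)]
wrist fit [0.5896 0.1615] 0.145
```

View pics/w_fl5.png

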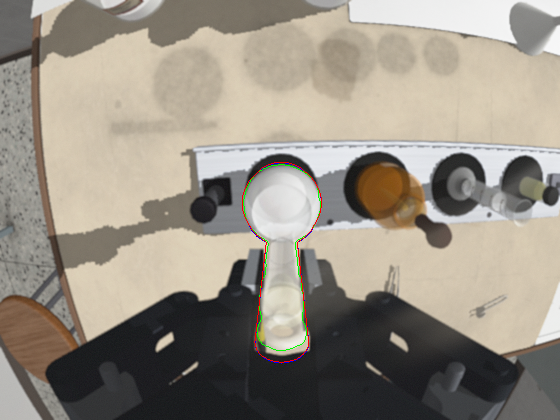

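Flask is over pad 1 (bulb at (281,203)), clear of the post and bottle. Lower from 0.174 to about 0.1585.

Emit:
{"fn": "carry_out", "kwargs": {"plan": [[[0, 0.007, 0.001], [0, 0, 0], 0.008], [[0, 0.004, 0], [0, 0, 0], 0.008], [[0, 0.002, 0], [0, 0, 0], 0.008], [[0, 0.001, 0], [0, 0, 0], 0.008], [[0, 0, 0], [0, 0, 0], 0.008]]}}

```text
time_s: 25.7
position: [0.5905, 0.1614, 0.16]
tool_rot: [[0.0, 0.0, 1.0], [-1.0, 0.0, 0.0], [-0.0, -1.0, 0.0]]
ft_force: [-0.2, -0.4, -0.3]
grip_width: 0.017
```

Emit:
{"fn": "carry_out", "kwargs": {"plan": [[[0, 0.001, 0], [0, 0, 0], 0.008], [[0, 0.0007, 0], [0, 0, 0], 0.008], [[0, 0, 0], [0, 0, 0], 0.008]]}}

```text
time_s: 26.08
position: [0.5905, 0.1615, 0.1582]
tool_rot: [[0.0, 0.0, 1.0], [-1.0, 0.0, 0.0], [-0.0, -1.0, 0.0]]
ft_force: [-0.5, 0.1, -0.7]
grip_width: 0.0169
```

Emit:
{"fn": "carry_out", "kwargs": {"plan": [[[0, 0.0007, 0], [0, 0, 0], 0.008], [[0, 0, 0], [0, 0, 0], 0.008]]}}

```text
time_s: 26.32
position: [0.5907, 0.1615, 0.1582]
tool_rot: [[0.0, 0.001, 1.0], [-1.0, 0.0, 0.0], [-0.0, -1.0, 0.001]]
ft_force: [-0.1, -0.8, 5.6]
grip_width: 0.0171
```

Contact. Release slowly and withdraw upwards, then back away.

Emit:
{"fn": "carry_out", "kwargs": {"plan": [[[0, 0, 0], [0, 0, 0], 0.021], [[0, 0, 0], [0, 0, 0], 0.03], [[0, 0, 0], [0, 0, 0], 0.045], [[0, 0, 0], [0, 0, 0], 0.055], [[0, -0.02, 0], [0, 0, 0], 0.055], [[0, -0.045, 0], [0, 0, 0], 0.055], [[0, -0.05, 0], [0, 0, 0], 0.055], [[0, -0.03, -0.01], [0, 0, 0], 0.055]]}}

```text
time_s: 27.32
position: [0.5808, 0.1614, 0.3049]
tool_rot: [[0.0, 0.003, 1.0], [-1.0, 0.0, 0.0], [-0.0, -1.0, 0.003]]
ft_force: [0.4, -0.5, -0.0]
grip_width: 0.0547
```

Emit:
{"fn": "carry_out", "kwargs": {"plan": [[[0.02, 0, -0.04], [0, 0, 0], 0.055], [[0.03, 0, -0.05], [0, 0, 0], 0.055], [[0.03, 0, -0.05], [0, 0, 0], 0.055], [[0.03, 0, -0.05], [0, 0, 0], 0.055], [[0, 0, 0], [0, 0, 0], 0.055], [[0, 0, 0], [0, 0, 0], 0.055]]}}

```text
time_s: 28.08
position: [0.391, 0.0514, 0.3028]
tool_rot: [[-0.0, 0.001, 1.0], [-1.0, -0.0, -0.0], [0.0, -1.0, 0.001]]
ft_force: [0.3, 1.1, -0.2]
grip_width: 0.0551
```

```bash
python3 - <<'E'
from h import *
s=env.observe(); print(np.round(s["position"],3),s["time_s"])
P={'flask':(.5903,.1615),'dropper_bottle':(.5937,.0667),'cylinder':(.597,-.028),'vial':(.6008,-.123)}
for nm in("top","side"):
    p=env.get_image(nm); im=p["image"][:,:,::-1].copy()
    for n,x in P.items():
        o=env.outline_of(n,p)
        if o:
            r=fit([(p,o[0]["mask"].astype(np.float32))],H[n],np.array(x),.014); print(nm,n,round(o[0]["conf"],2),np.round(o[0]["pixel"]),np.round((r.x-x)*1000,1),round(r.fun,2))
    cv2.imwrite(f"pics/end_{nm}.png",im)
pads("end_w")
E
```

```text
[0.391 0.051 0.303] 28.075
top flask 0.82 [186. 224.] [-0.1 -0. ] 1.21
top dropper_bottle 0.86 [192. 277.] [-1.6 -0.8] 0.19
top cylinder 0.61 [187. 321.] [3.3 0.5] 0.08
top vial 0.67 [190. 363.] [-2.1 -0.7] 0.22
side flask 0.76 [210. 260.] [ 0.1 -4.9] 0.27
side dropper_bottle 0.89 [195. 268.] [  1.2 -19.8] 2.58
side vial 0.41 [241. 257.] [ 2148.3 -2515.5] 1.0
tcp [0.3906 0.0515 0.3024] w 0.0552 f [-0.2  0.1  0.7]
0.96 [ 34. 267.] [0.5775 0.0683] [0.5934 0.0671] 0.0351
0.92 [ 27. 405.] [ 0.5978 -0.1187] [ 0.6005 -0.1229] 0.0356
0.71 [ 28. 335.] [ 0.5901 -0.026 ] [ 0.5968 -0.0282] 0.0355
0.59 [ 39. 212.] [0.5714 0.1474] [0.5851 0.1578] 0.0337
```

View pics/end_side.png

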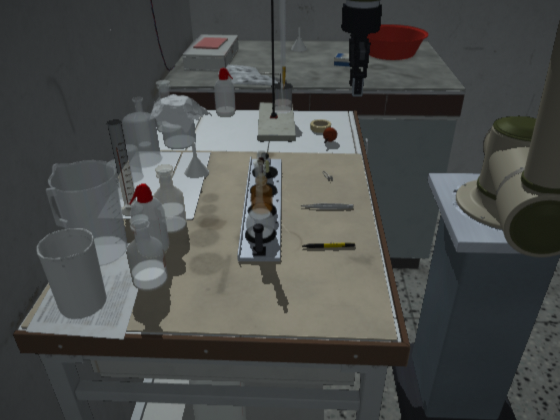

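View pics/end_w.png

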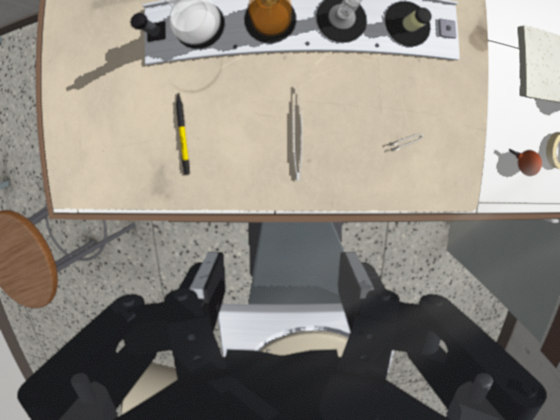

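View pics/end_top.png

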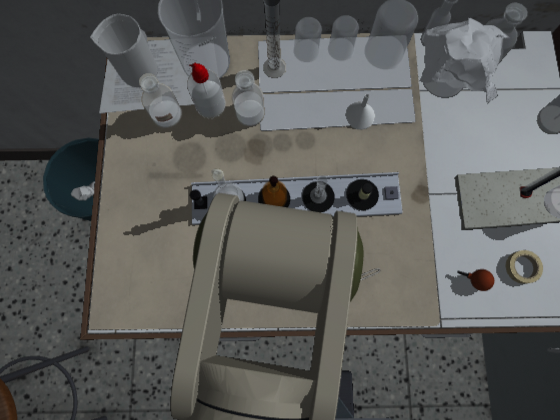

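All four pieces stand on their pads, about 3 mm or less off centre in the top and wrist views. The flask's top outline is partly hidden by the arm, and in the side view the pieces hide each other. Nothing touches the robot, so I'm handing the job in.

```bash
python3 -c "
from rig import env
print(env.observe()['qvel']); print(env.close_job())"
```

```text
[-0.0376779  -0.15324958  0.08828435 -0.04151528  0.11649985  0.00431054]
the job is handed in; nothing more can be done
None
```

The job is handed in: all four pieces stand upright on the rail in the required order. The post is at the pad_1 end, so I placed the flask on pad_1, dropper bottle on pad_2, cylinder on pad_3 and vial on pad_4. The last clock reading before hand-in was about 28 s of the 120 s. Each piece was lowered until a small contact force of about 4–7 N showed, then released, and the arm was clear of everything at the end.

**Last checks:**
- **Top view:** the bottle, cylinder and vial came out about 2–3 mm from their pad centres, against the 15 mm allowed.
- **Flask:** the arm partly hid it in the final top picture, so that fit was poor (error 1.21) and says little. The wrist camera put it within about 1 mm of the pad's estimated centre just before it was lowered. The last wrist picture shows it standing on pad_1.
- **Side view:** the pieces hide one another there, so those fits disagreed. The bottle came out 20 mm off and the flask 5 mm, the vial was found in the wrong place, and the cylinder was not found. I set these aside in favour of the top and wrist views.

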